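# Feel for the empty pocket and load the block

## Task

The blue magazine keeps ground steel blocks in four pockets hidden under black sprung flaps; three pockets are full and one is empty. Before you press the loose block from its loading deck down anywhere, poke a fingertip down through the flaps to feel which pocket is empty; then bring the block over that pocket and press it down until it lies flat on the pocket's floor and all the flaps have sprung shut. Do not disturb the tape measure or the teal jar.

Things in the scene. Friction and masses are not known exactly. Their poses are not given: they have to be found in the camera images.
- magazine: blue steel block magazine fixed on the bench, 160 mm deep (its x, from the front edge facing the robot to the back) x 302 mm wide (y, to the left); origin: centre of its underside, on the bench. From x = 0 to 66 mm lie four pockets, 60 mm deep below the deck, floor 4 mm above the bench. Pocket centres are at y = +105, +35, -35, -105 mm (lanes 1 to 4), each under a pair of black sprung flaps
- deck (a point): middle of the magazine's flat loading deck, at its level 64 mm above the bench. The deck reaches 40 mm to the front (ending in a lip 3.5 mm high), 40 mm to the back, where the pockets begin, and over the whole width
- stop (a point): middle of the top front edge of the stop behind the pockets; it rises 16 mm above the deck and its face is 66 mm behind the deck's rear edge. A block pushed up to it stands right over its pocket
- block: loose plain grey steel block 45 x 60 x 28 mm, about 0.55 kg; origin: centre of its underside; x along the 45 mm side, y along the 60 mm side. It starts on the loading deck with the 60 mm side roughly along the magazine's x, as it must go in. Shut flaps carry it; 2 to 8 N more on its middle make it snap down to the pocket floor, its top then 32 mm below the deck. Pockets are 66 x 60 mm
- lane1 (a point): middle of lane 1 (leftmost, +y), at deck level, 34 mm behind the deck's rear edge: the block's place before pressing. Aluminium ribs 8 mm high, tapered to noses 5 mm in front of the pockets, leave each lane 49 mm wide (64 mm at its mouth). Through the flaps a fingertip meets a fixed stored block 32 mm below the deck if the pocket is full, else only the floor 60 mm below the deck
- lane2 (a point): same point of lane 2 (second from the left)
- lane3 (a point): same point of lane 3 (third from the left)
- lane4 (a point): same point of lane 4 (rightmost)
- flap1l (a joint): left (+y) flap of lane 1: 0 shut, level with the deck, up to 1.5 rad hanging down into the pocket; springs shut by itself. Each flap is 26 mm wide, hinged 28 mm beside the lane's middle, and a pair almost meets in the middle. Flaps are slippery plastic; a fingertip opens a pair with 2 to 3 N
- flap1r (a joint): right flap of lane 1: 0 shut, up to 1.5 rad open (down); as flap 1's
- flap2l (a joint): left flap of lane 2: 0 shut, up to 1.5 rad open (down); as flap 1's
- flap2r (a joint): right flap of lane 2: 0 shut, up to 1.5 rad open (down); as flap 1's
- flap3l (a joint): left flap of lane 3: 0 shut, up to 1.5 rad open (down); as flap 1's
- flap3r (a joint): right flap of lane 3: 0 shut, up to 1.5 rad open (down); as flap 1's
- flap4l (a joint): left flap of lane 4: 0 shut, up to 1.5 rad open (down); as flap 1's
- flap4r (a joint): right flap of lane 4: 0 shut, up to 1.5 rad open (down); as flap 1's
- tape: yellow tape measure standing loose on the bench left of the magazine, 37 x 74 x 64 mm; origin: centre of its underside; bystander
- jar: teal round jar with a grey lid standing loose on the bench right of the magazine, 60 mm across, 62 mm high; origin: centre of its underside; bystander
There are look-alikes about, which are no part of the job. What is shaped like the block but purple is not meant.

How it is judged:
By the outcome, as a careful person would: the job done as asked, in the order asked, and still so for the second after the job is handed in, with the robot touching nothing.
It also fails if it takes over 64 s, if anything falls off the work surface, if the arm or the gripper's body presses on something with over 40 N, if the wrist force passes 120 N, or if a joint passes its speed limit or range.

## Robot

A 6-joint arm with a two-finger parallel gripper is mounted at the origin on a cart in front of the work surface, level with it; the furniture and walls round the work are solid. World frame = base frame: x ahead of the robot, y to its left, z up, the work surface at z = 0. Lengths are in mm, angles in rad, forces in N, time in s.
With the tool pointing down it reaches from about 375 to 900 mm from the base axis. Payload 3.1 kg.
Tool frame: the origin (TCP) lies between the finger pads; the fingertips stand 17 mm ahead of it and the grasp point (between the pads) lies 2 mm behind it (r.nose_length is the distance from the TCP to the fingertips, in mm); z points along the fingers, y is the line along which they close (so a half turn about z gives the same grasp; the last joint's range is limited). The gripper opens to 87 mm and grips with 3 to 60 N. Pads are 19 mm wide; open, the fingers measure 117 mm over their backs; the gripper's body (75 mm by 190 mm) begins 51 mm behind the grasp point.
Start: joints at [-1.45, 0.527, 1.433, -0, 1.181, -0.178], TCP at [184.007, -597.276, 239.548] pointing down, gripper open.
Joint ranges: [-3.08, 3.08], [-0.75, 2.2], [0.22, 2.44], [-1.43, 4.57], [0, 2.65], [-2.85, 2.85]. Speed limits (rad/s): [2.79, 2.79, 3.14, 3.14, 3.14, 3.14].

## Interface

Orientations are given as a rotation vector (axis times angle).
In Python, from rig import r, imaging, regions_of gives the robot as it stands. The module is installed in compiled form; this text tells all that it offers.
- The arm moves only by the tool play_rows, never from a script. Its argument "steps" is text: rows parted by semicolons, each of 6 numbers parted by spaces: the shift along the world's x, y, z as a fraction of full scale, then the turn, a rotation vector about the world's x, y, z as a fraction of full scale. A call has 1 to 20 rows; each row shifts and turns the commanded pose from where the row before left it; what a row does not reach is not made up. Full scale, the value 1, is 0.05 m for a shift and 8 degrees for a turn. A row lasts 1/8 s, in which the tool goes at most 62.5 mm and 10.7 degrees, less where a joint would pass 70% of its speed; a pose out of reach is approached as far as the arm can. A call with a number of a shift or a turn outside -1 to 1 is refused whole. A call with a gripper value outside its range is refused whole. "hand" is the gripper's target within -1 to 1 (shut at 1, half-way at 0, fully open at -1), set as the call begins (left out, the last holds). The fingers move at their own pace and stop on an object; "force" is the grip in N (left out, the last holds). Time passes only in rows, so rows that do not move let the fingers close. It gives the time, the measured TCP pose, the force, the opening and the grip force at its end, in the units of the state.
- r.get_state(): the state, without advancing time (a new reading comes with each control period).
- imaging.camera(name): name is "scene" or "top" or "wrist"; returns the picture (420x560x3 uint8, blue, green, red); there is no depth.
- imaging.get_calibration(name): a dict with "K" (3x3 intrinsics, pixels), "extrinsics" (4x4, takes a point from camera to world coordinates); the wrist camera has in their place "tool_from_camera" (4x4, takes a point from camera to tool coordinates, whose origin is the TCP and whose axes are the flange's). Camera axes: x right, y up, looking along -z (the intrinsics and any distortion apply to the point x, -y, -z); pixel columns grow to the right and rows downward; lengths in mm; the calibration is good to about 2 mm. The wrist camera is an equidistant fisheye: a pixel r from the principal point sees the ray r / f radians off the axis. A picture is of the moment at which its call begins: read the wrist's pose just before it. get_calibration takes no time and is no camera call.
- r.finish_job(): hands the job in; it is judged then, once.
Trained networks look in the newest picture that a camera, given by its name, has taken for a name from the list of things; names that differ only in an ending like _2 or _b are one class to them, and where a whole thing is asked for, a point or a joint stands for the part that bears it (a point fixed in the world has none). Each returns a list of dicts, best first, with "confidence" (0 to 1); they miss things now and then, are a little off and sometimes report something else, mostly with a low value. They report only what shows in the picture. A call takes as long as a camera call. They do not tell look-alikes from the thing itself.
- regions_of(label, camera): "mask" (420x560 bool, what is visible of it) and "xy" ([column, row] in pixels, amid what is visible of it).
The state is a dict: "time_s": time; "q": joint angles; "dq": joint speeds; "joint_efforts": joint torques, N m; "eef_pos": TCP position; "orientation": TCP orientation; "contact_force": force on the tool from outside, world axes, zero at the start; "torque": the same for the moment, N m; "grip_width": opening from 0.0 (shut) to 1.0 (fully open); "grip_force": force on a finger pad.
Only numpy, scipy, OpenCV 4.12 (cv2) and the standard library are available. Lean on these libraries where they do the work, as an engineer would, in place of code of your own. Each camera call takes 0.05 s, during which the arm holds its last target. There are 200 camera calls.

## Working session

There is one attempt and no reset: what is moved stays moved. The work goes in short steps, Python scripts to look and compute and a tool call to move; the robot and the scene stay as the last step left them, time stands still between calls to the robot, and variables do not carry over. Pictures are saved under pics/ and viewed, at most 10 in all, crops included, and the job is handed in when it is done.

Besides the shell and the picture viewer there is one more tool, called after ">>>" as name(argument=value, ...) on one line, values as JSON. play_rows: Moves the arm, as the interface text tells. Shift numbers are shares of 0.05 m and turn numbers shares of 8 degrees, none past 1 either way. Its arguments: {"type":"object","properties":{"steps":{"type":"string"},"hand":{"type":"number"},"force":{"type":"number"}},"required":["steps"]}

```bash
mkdir -p pics; python3 - <<'E'
from rig import r, imaging, regions_of
import cv2, numpy as np
s=r.get_state(); print(s['time_s'],s['eef_pos'],s['orientation'],s['grip_width'],s['contact_force'])
for c in ['scene','top']:
    im=imaging.camera(c); cv2.imwrite(f'pics/{c}0.png',im)
    k=imaging.get_calibration(c); print(c,k)
    for l in ['block','magazine','tape','jar']:
        print(l,[(round(d['confidence'],2),[int(v) for v in d['xy']],int(d['mask'].sum())) for d in regions_of(l,c)])
print(imaging.get_calibration('wrist'))
E
```

```text
0.0 [ 183.90630226 -596.61557914  238.58192505] [-3.10451193e+00 -4.67238618e-01 -4.68518925e-05] 0.998634038203201 [ 0.44554519 -0.32504046 -0.5099868 ]
scene {'K': array([[516.01108657,   0.        , 291.00553798],
       [  0.        , 516.01108657, 211.43322097],
       [  0.        ,   0.        ,   1.        ]]), 'extrinsics': array([[ 7.25960902e-01,  2.91543942e-01, -6.22882733e-01,
        -3.67025862e+02],
       [-6.87691311e-01,  3.18049976e-01, -6.52629201e-01,
        -1.08148994e+03],
       [ 7.83774854e-03,  9.02134327e-01,  4.31384082e-01,
         6.89841556e+02],
       [ 0.00000000e+00,  0.00000000e+00,  0.00000000e+00,
         1.00000000e+00]])}
block [(0.79, [297, 272], 412), (0.66, [328, 297], 552), (0.61, [386, 258], 200)]
magazine [(0.92, [318, 233], 1281)]
tape [(0.73, [240, 196], 294), (0.42, [317, 232], 1265)]
jar [(0.74, [372, 275], 704)]
top {'K': array([[402.49523996,   0.        , 281.24614849],
       [  0.        , 402.49523996, 212.35776906],
       [  0.        ,   0.        ,   1.        ]]), 'extrinsics': array([[ 2.79408117e-03,  9.91064980e-0
[... 327 characters left out ...]
, 629), (0.76, [405, 275], 687), (0.62, [382, 174], 621), (0.6, [349, 271], 590)]
magazine [(0.9, [269, 171], 9863)]
tape [(0.78, [159, 199], 754)]
jar [(0.86, [414, 223], 791)]
{'K': array([[325.1922621 ,   0.        , 281.19717305],
       [  0.        , 325.1922621 , 209.75026485],
       [  0.        ,   0.        ,   1.        ]]), 'tool_from_camera': array([[ 7.41627219e-04,  9.52050096e-01,  3.05941277e-01,
         8.39975567e+01],
       [ 9.99999599e-01, -5.52669857e-04, -7.04244726e-04,
        -6.71223110e-02],
       [-5.01391737e-04,  3.05941677e-01, -9.52050124e-01,
        -1.43746112e+02],
       [ 0.00000000e+00,  0.00000000e+00,  0.00000000e+00,
         1.00000000e+00]])}
```

```bash
python3 - <<'E'
import cv2
a=cv2.imread('pics/top0.png'); cv2.imwrite('pics/topc.png',cv2.resize(a[90:330,130:450],None,fx=2.5,fy=2.5,interpolation=cv2.INTER_CUBIC))
E
```

```text
(no output)
```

View pics/topc.png

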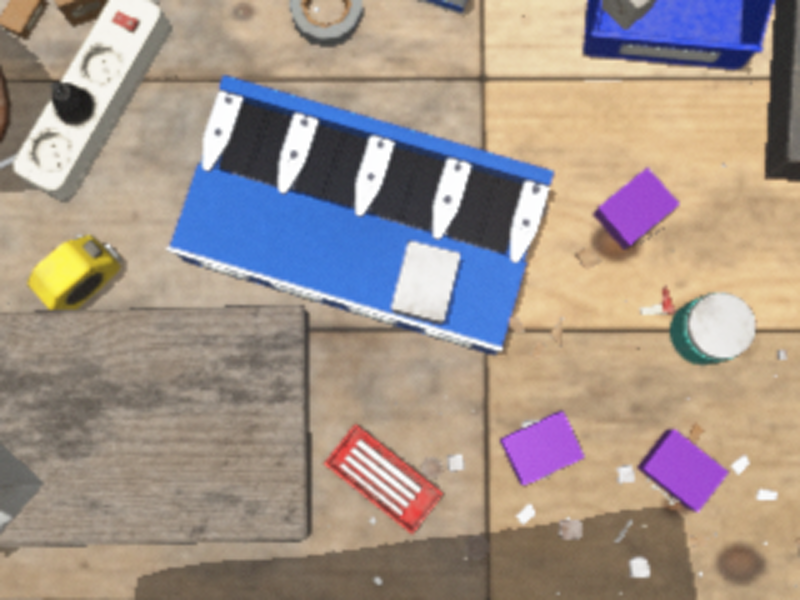

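View pics/scene0.png

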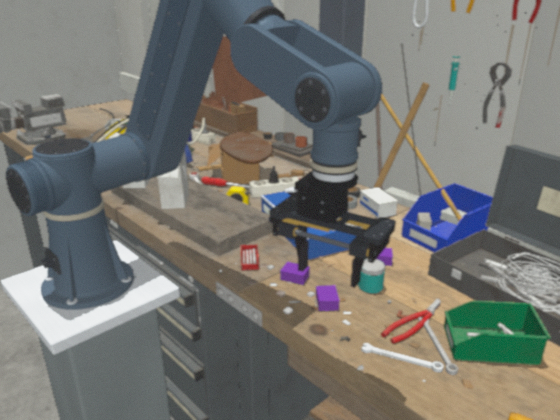

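The top crop (2.5x, offset 130,90) shows candidates for the block. The grey one lies on the blue deck at crop (427,281), which is (301,202) in the full picture. The purple look-alikes are at crop (637,208), (542,447) and (684,469). I choose the grey one, as described. The tape is at crop (75,272) and the jar at (715,328). The scene view is no clearer because the arm hides the magazine.

```bash
cat > h.py <<'E'
import numpy as np, cv2
from scipy.optimize import least_squares
from scipy.spatial.transform import Rotation as R
def proj(P,k):
    T=k['extrinsics']; p=(np.asarray(P,float)-T[:3,3])@T[:3,:3]
    K=k['K']; return np.c_[K[0,2]+K[0,0]*p[:,0]/-p[:,2], K[1,2]+K[1,1]*-p[:,1]/-p[:,2]]
def wext(s,k):
    A=np.eye(4);A[:3,:3]=R.from_rotvec(s['orientation']).as_matrix();A[:3,3]=s['eef_pos']
    return A@k['tool_from_camera']
def fproj(P,T,K):
    p=(np.asarray(P,float)-T[:3,3])@T[:3,:3]; p=np.c_[p[:,0],-p[:,1],-p[:,2]]
    return cv2.fisheye.distortPoints((p[:,:2]/p[:,2:])[None],K,np.zeros(4))[0]
def place(loc,q): # magazine local -> world, q=x,y,yaw
    l=np.asarray(loc,float);c,s=np.cos(q[2]),np.sin(q[2])
    return np.c_[q[0]+c*l[:,0]-s*l[:,1],q[1]+s*l[:,0]+c*l[:,1],l[:,2]]
def fit(loc,pix,pf,q0):
    o=least_squares(lambda q:(pf(place(loc,q))-pix).ravel(),q0,x_scale=[10,10,.05]);return o.x,np.abs(o.fun).max()
E
python3 - <<'E'
from h import *
from rig import r,imaging
k=imaging.get_calibration('top')
c=lambda a:np.array(a)/2.5+[130,90]-.3
loc=[(-80,151,67.5),(-80,-151,67.5),(80,151,80),(80,-151,80)]
q,e=fit(loc,c([(172,250),(501,350),(222,77),(552,173)]),lambda P:proj(P,k),[500,-150,-.28]);print('mag',q,e)
b=[(-30,22.5,92),(-30,-22.5,92),(30,22.5,92),(30,-22.5,92)]
p,e=fit(b,c([(392,311),(442,321),(407,241),(460,250)]),lambda P:proj(P,k),[500,-180,-.28]);print('block',p,e)
d=p[:2]-q[:2];C,S=np.cos(q[2]),np.sin(q[2]);print('block in mag',C*d[0]+S*d[1],-S*d[0]+C*d[1],p[2]-q[2])
for y in(105,35,-35,-105):print(place([(34,y,64)],q)[0].round(1))
s=r.get_state();M=R.from_rotvec(s['orientation']).as_matrix();print(M.round(3),r.nose_length)
E
```

```text
mag [ 5.78374913e+02 -1.57834915e+02 -2.92257345e-01] 1.9180600238764782
block [ 5.15109609e+02 -2.13255710e+02 -2.14910766e-01] 0.8630339076908058
block in mag -44.61505910729244 -71.29838492575337 0.07734657950233989
[641.2 -67.1  64. ]
[ 621.  -134.1   64. ]
[ 600.8 -201.1   64. ]
[ 580.7 -268.2   64. ]
[[ 0.956  0.294 -0.   ]
 [ 0.294 -0.956  0.   ]
 [ 0.    -0.    -1.   ]] 17.0
```

>>> play_rows(steps="0.75 0.85 0 0 0 -0.42;0.75 0.85 0 0 0 -0.42;0.75 0.85 0 0 0 -0.42;0.75 0.85 0 0 0 -0.42;0.75 0.85 0 0 0 -0.42;0.75 0.85 0 0 0 -0.42;0.75 0.85 0 0 0 -0.42;0.75 0.85 0 0 0 -0.42;0.75 0.85 0 0 0 -0.42;0.75 0.85 0 0 0 -0.42;0 0 0 0 0 0;0 0 0 0 0 0", hand=1, force=20)

```text
time_s: 2.0
eef_pos: [558.7, -172.2, 239.4]
orientation: [3.109, -0.448, -0.001]
contact_force: [-0.4, -0.1, 0.0]
grip_width: 0.004
grip_force: 0.0
```

```bash
python3 - <<'E'
from h import *
from rig import r,imaging
import pickle
s=r.get_state();im=imaging.camera('wrist');k=imaging.get_calibration('wrist')
cv2.imwrite('pics/w1.png',im);pickle.dump(s,open('w1.pkl','wb'))
T=wext(s,k)
q=[578.4,-157.8,-.292]
loc=[(-80,151,67.5),(-80,-151,67.5),(66,151,80),(66,-151,80),(80,151,80),(80,-151,80),(0,105,64),(0,-105,64)]
print(s['time_s'],s['eef_pos'],s['orientation'],fproj(place(loc,q),T,k['K']).round(0).tolist())
cv2.imwrite('pics/w1b.png',cv2.resize(im,(800,600),interpolation=cv2.INTER_CUBIC))
E
```

```text
2.0 [ 558.70431661 -172.2175661   239.42668697] [ 3.10902422e+00 -4.48264352e-01 -1.05236098e-03] [[132.0, 249.0], [398.0, 251.0], [112.0, 120.0], [416.0, 119.0], [111.0, 106.0], [417.0, 105.0], [162.0, 179.0], [364.0, 179.0]]
```

View pics/w1b.png

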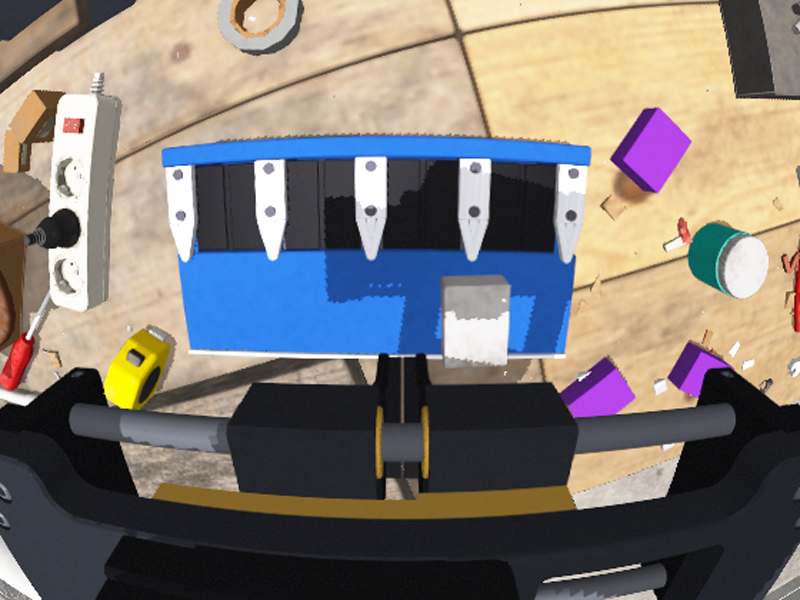

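The wrist view (1.43x) shows the magazine whole. Lip corners are at (190,353) and (566,357), stop front edge at (163,165)–(590,163), rib noses near row 260, and the block's top around (476,335).

```bash
python3 - <<'E'
from h import *
from rig import imaging
import pickle
s=pickle.load(open('w1.pkl','rb'));k=imaging.get_calibration('wrist');T=wext(s,k)
pf=lambda P:fproj(P,T,k['K'])
sc=560/800
loc=[(-80,151,67.5),(-80,-151,67.5),(66,151,80),(66,-151,80),(-5,140,72),(-5,70,72),(-5,0,72),(-5,-70,72),(-5,-140,72)]
px=np.array([(190,353),(566,357),(163,165),(590,163),(185,260),(273,260),(371,260),(472,260),(567,262)])*sc
q,e=fit(loc,px,pf,[578,-158,-.29]);print('mag',q,e);print(((pf(place(loc,q))-px)).round(1).tolist())
for y in(105,35,-35,-105):print(place([(34,y,64)],q)[0].round(1))
im=cv2.imread('pics/w1.png');cv2.imwrite('pics/blk.png',cv2.resize(im[180:270,290:380],None,fx=6,fy=6,interpolation=cv2.INTER_CUBIC))
E
```

```text
mag [ 5.81803314e+02 -1.57935107e+02 -2.92508698e-01] 2.8726562074955098
[[-2.0, -1.3], [1.2, -1.4], [-2.9, 1.3], [2.5, 1.2], [-0.5, 0.8], [-0.3, -0.2], [0.3, -0.4], [0.5, 0.2], [0.5, 0.2]]
[644.6 -67.2  64. ]
[ 624.5 -134.2   64. ]
[ 604.3 -201.3   64. ]
[ 584.1 -268.3   64. ]
```

View pics/blk.png

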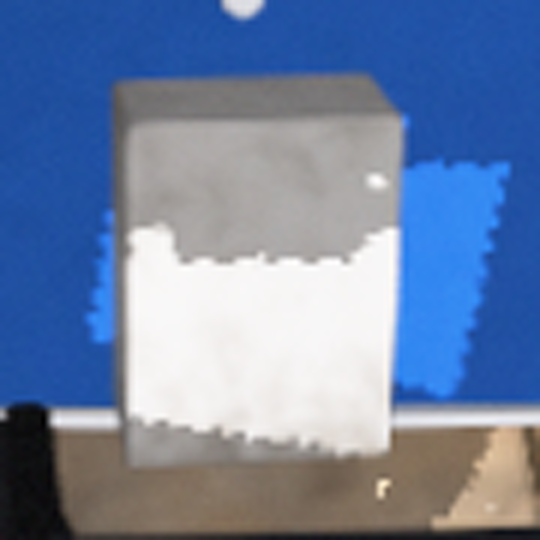

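>>> play_rows(steps="0.5 -0.3 -0.2 0 0 0;0.5 -0.3 -0.5 0 0 0;0 0 -1 0 0 0;0 0 -1 0 0 0;0 0 -0.2 0 0 0;0 0 -0.25 0 0 0;0 0 -0.25 0 0 0;0 0 -0.2 0 0 0;0 0 0 0 0 0")

```text
time_s: 3.18
eef_pos: [609.2, -202.4, 59.3]
orientation: [3.109, -0.45, 0.001]
contact_force: [-0.2, 0.2, -1.1]
grip_width: 0.002
grip_force: 2.6
```

```bash
python3 - <<'E'
from h import *
from rig import imaging
import pickle
s=pickle.load(open('w1.pkl','rb'));k=imaging.get_calibration('wrist');T=wext(s,k)
pf=lambda P:fproj(P,T,k['K'])
px=np.array([(130,466),(390,454),(133,122),(402,114),(115,82),(370,75)])/6+[290,180]-.4
loc=[(-30,22.5,92),(-30,-22.5,92),(30,22.5,92),(30,-22.5,92),(30,22.5,64),(30,-22.5,64)]
p,e=fit(loc,px,pf,[515,-213,-.25]);print('block',p,e)
q=[581.8,-157.9,-.2925]
d=p[:2]-q[:2];C,S=np.cos(q[2]),np.sin(q[2]);print('block in mag',C*d[0]+S*d[1],-S*d[0]+C*d[1],p[2]-q[2])
E
```

```text
block [ 5.16015131e+02 -2.13546767e+02 -2.52074688e-01] 1.148337800401407
block in mag -46.94514748823663 -72.25209153933525 0.04042531206253175
```

>>> play_rows(steps="0 0 -0.1 0 0 0;0 0 -0.08 0 0 0;0 0 -0.06 0 0 0;0 0 -0.04 0 0 0;0 0 0 0 0 0")

```text
time_s: 3.8
eef_pos: [609.1, -202.2, 49.4]
orientation: [3.109, -0.449, 0.001]
contact_force: [-5.1, 1.7, 20.3]
grip_width: 0.005
grip_force: 11.7
```

Lane 3 is full: contact with 20 N at tip z = 32. Next is lane 2.

>>> play_rows(steps="0 0 0.6 0 0 0;0 0 0.6 0 0 0;0.2 0.67 0 0 0 0;0.2 0.67 0 0 0 0;0 0 -0.3 0 0 0;0 0 -0.3 0 0 0;0 0 -0.3 0 0 0;0 0 -0.1 0 0 0;0 0 -0.08 0 0 0;0 0 -0.06 0 0 0;0 0 -0.06 0 0 0;0 0 0 0 0 0")

```text
time_s: 5.3
eef_pos: [629.2, -135.4, 45.5]
orientation: [3.109, -0.45, 0.001]
contact_force: [0.7, 0.2, -0.8]
grip_width: 0.005
grip_force: 2.3
```

>>> play_rows(steps="0 0 -0.1 0 0 0;0 0 0 0 0 0")

```text
time_s: 5.55
eef_pos: [629.0, -135.2, 40.3]
orientation: [-3.109, 0.45, 0.0]
contact_force: [0.3, -1.4, 0.5]
grip_width: 0.004
grip_force: 1.8
```

Lane 2 is empty: the tip is free at z = 23. Lifting out and going over the block.

>>> play_rows(steps="0 0 0.85 0 0 0;0 0 0.85 0 0 0")

```text
time_s: 5.8
eef_pos: [628.3, -135.0, 125.5]
orientation: [-3.109, 0.45, 0.004]
contact_force: [1.5, -0.3, 0.2]
grip_width: 0.007
grip_force: 0.0
```

>>> play_rows(steps="-0.75 -0.52 0.4 0 0 0;-0.75 -0.52 0 0 0 0;-0.76 -0.52 0 0 0 0.25;0 0 0 0 0 0;0 0 0 0 0 0;0 0 0 0 0 0", hand=-1)

```text
time_s: 6.55
eef_pos: [517.0, -212.8, 145.5]
orientation: [3.117, -0.394, 0.001]
contact_force: [0.2, -0.3, 1.1]
grip_width: 0.598
grip_force: 0.0
```

```bash
python3 - <<'E'
from h import *
from rig import r,imaging
import pickle
s=r.get_state();im=imaging.camera('wrist');k=imaging.get_calibration('wrist')
cv2.imwrite('pics/w2.png',im);pickle.dump(s,open('w2.pkl','wb'));T=wext(s,k)
print(s['eef_pos'],s['grip_width'])
b=[(-30,22.5,92),(30,22.5,92),(30,-22.5,92),(-30,-22.5,92)]
P=fproj(place(b,[516,-213.5,-.252]),T,k['K'])
P2=fproj(place([(-5,140,72),(-5,70,72),(-5,0,72),(-5,-70,72),(-5,-140,72)],[581.8,-157.9,-.2925]),T,k['K'])
o=cv2.resize(im,(800,600),interpolation=cv2.INTER_CUBIC)
cv2.polylines(o,[(P/.7).round().astype(int)],True,(0,0,255),1)
for x in P2: cv2.circle(o,tuple((x/.7).round().astype(int)),2,(0,0,255),-1)
cv2.imwrite('pics/w2b.png',o)
E
```

```text
[ 517.01618937 -212.81575366  145.53973986] 0.5978439607511732
```

View pics/w2b.png

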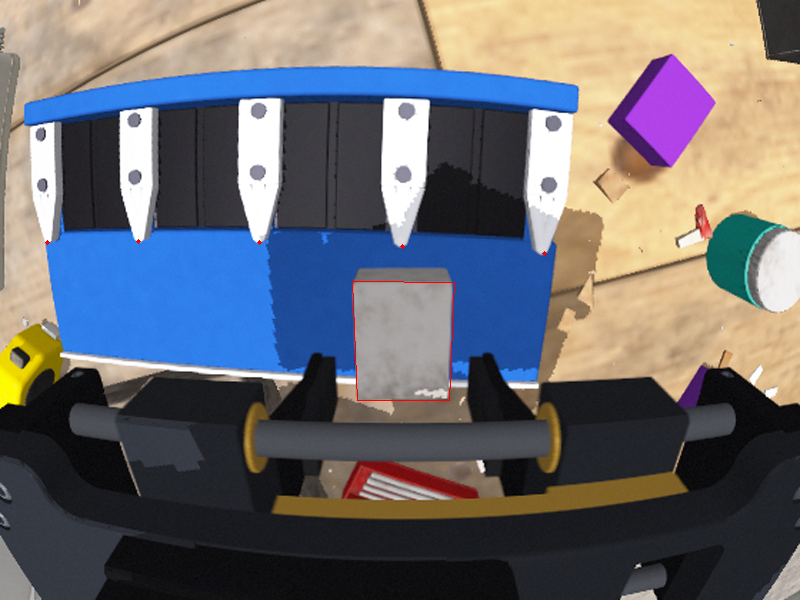

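The wrist view shows the red overlay sitting on the block's top outline (353–452, 282–401) and on the rib noses, so both poses are good. Descending and gripping.

>>> play_rows(steps="0 0 0 0 0 0;0 0 0 0 0 0;0 0 0 0 0 0;0 0 -0.4 0 0 0;0 0 -0.4 0 0 0;0 0 -0.25 0 0 0;0 0 0 0 0 0", hand=-1)

```text
time_s: 7.48
eef_pos: [515.5, -213.0, 92.2]
orientation: [-3.116, 0.396, 0.003]
contact_force: [0.4, -0.8, 0.5]
grip_width: 0.999
grip_force: 0.0
```

>>> play_rows(steps="0 0 0 0 0 0;0 0 0 0 0 0;0 0 0 0 0 0;0 0 0 0 0 0;0 0 0 0 0 0;0 0 0 0 0 0", hand=1, force=30)

```text
time_s: 8.22
eef_pos: [516.1, -213.1, 93.2]
orientation: [-3.116, 0.396, -0.0]
contact_force: [0.4, 1.2, 2.3]
grip_width: 0.513
grip_force: 30.0
```

>>> play_rows(steps="0 0 0.2 0 0 0;0 0 0.3 0 0 -0.08;0.36 0.26 0 0 0 -0.1;0.72 0.53 0 0 0 -0.1;0.72 0.53 0 0 0 0;0.37 0.26 0 0 0 0;0 0 0 0 0 0;0 0 0 0 0 0")

```text
time_s: 9.22
eef_pos: [623.4, -134.4, 118.0]
orientation: [3.108, -0.457, -0.003]
contact_force: [-0.8, 0.9, -4.2]
grip_width: 0.514
grip_force: 30.0
```

```bash
python3 - <<'E'
from h import *
from rig import r,imaging
import pickle
s=r.get_state();im=imaging.camera('wrist');k=imaging.get_calibration('wrist')
cv2.imwrite('pics/w3.png',im);pickle.dump(s,open('w3.pkl','wb'));T=wext(s,k)
yaw=2*np.arctan2(s['orientation'][1],s['orientation'][0]);print(s['eef_pos'],yaw,s['grip_width'])
q=[581.8,-157.9,-.2925]
zb=s['eef_pos'][2]-93.2+64
b=[(-30,22.5,zb+28),(30,22.5,zb+28),(30,-22.5,zb+28),(-30,-22.5,zb+28)]
P=fproj(place(b,[s['eef_pos'][0],s['eef_pos'][1],q[2]]),T,k['K'])
P2=fproj(place([(0,59.5,72),(66,59.5,72),(0,10.5,72),(66,10.5,72),(66,151,80),(66,-151,80)],q),T,k['K'])
o=cv2.resize(im[60:360,80:480],None,fx=2,fy=2,interpolation=cv2.INTER_CUBIC)
f=lambda x:tuple(((x-[80,60])*2).round().astype(int))
cv2.polylines(o,[np.array([f(x) for x in P])],True,(0,0,255),1)
for i in(0,2,4): cv2.line(o,f(P2[i]),f(P2[i+1]),(0,255,0),1)
cv2.imwrite('pics/w3b.png',o)
E
```

```text
[ 623.40289347 -134.35335317  118.0457723 ] -0.2918416043390684 0.5143742491848803
```

View pics/w3b.png

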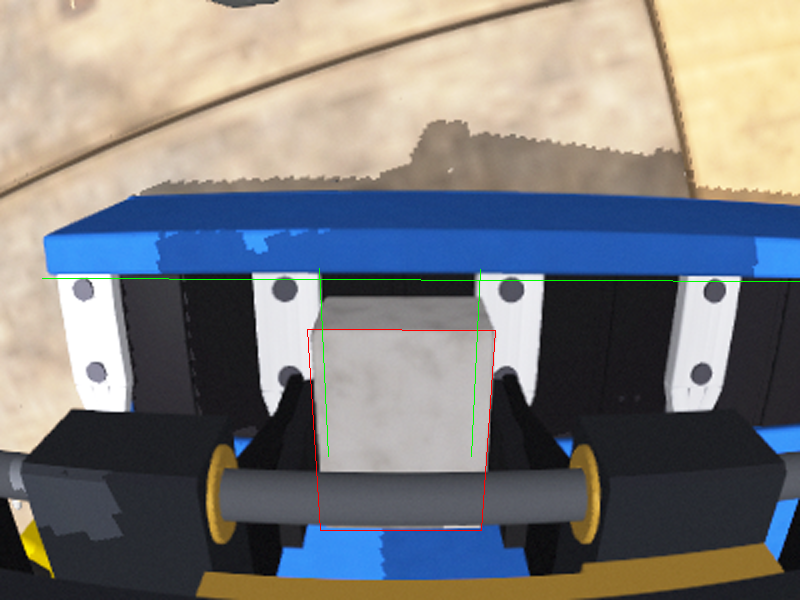

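The crop shows the stop's front edge at row 272 against 278 predicted, so it lies about 1.7 mm further back. The lane 2 rib edges are at 319 and 478, and the block spans 312–494. Shift about 2 mm in +x, then lower.

>>> play_rows(steps="0.046 0.003 0 0 0 0;0 0 -0.15 0 0 0;0 0 -0.15 0 0 0;0 0 -0.1 0 0 0;0 0 -0.06 0 0 0;0 0 0 0 0 0")

```text
time_s: 10.02
eef_pos: [624.4, -133.9, 97.5]
orientation: [3.108, -0.456, -0.008]
contact_force: [-9.6, 1.2, 14.8]
grip_width: 0.513
grip_force: 30.0
```

```bash
cat > look.py <<'E'
from h import *
from rig import r,imaging
import sys
s=r.get_state();im=imaging.camera('wrist');sc=imaging.camera('scene')
n=sys.argv[1];print(s['eef_pos'],s['contact_force'],s['torque'])
a=cv2.resize(im[60:360,130:430],None,fx=1.9,fy=1.9,interpolation=cv2.INTER_CUBIC)
cv2.imwrite(f'pics/{n}.png',a)
E
python3 look.py w4
```

```text
[ 624.41491474 -133.85985782   97.52365135] [-9.55509451  1.16925437 14.83198347] [ 0.21047548  1.47086389 -0.04673199]
```

View pics/w4.png

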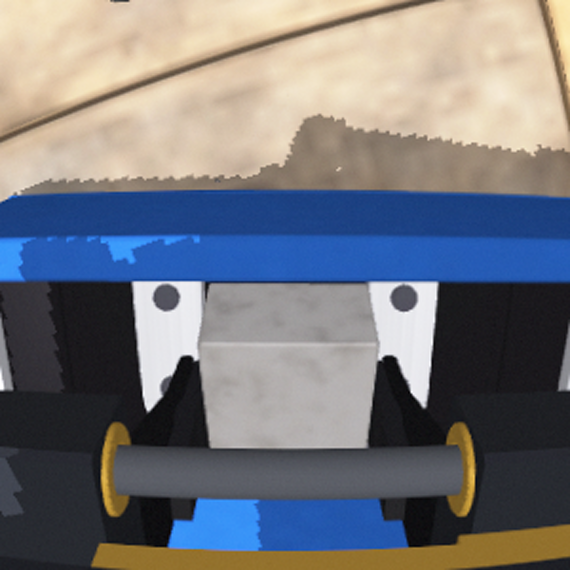

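```bash
python3 - <<'E'
from h import *
from rig import r,imaging
import pickle
k=imaging.get_calibration('wrist')
loc=np.array([(30,22.5,28),(30,-22.5,28),(30,22.5,0),(30,-22.5,0)],float)-[0,0,14]
def go(s,px):
    T=wext(s,k);y=-.292
    def f(v):
        Rm=R.from_euler('ZYX',[y,v[3],0]).as_matrix();return (fproj(loc@Rm.T+v[:3],T,k['K'])-px).ravel()
    e=s['eef_pos'];v0=[*e[:2],e[2]-93.2+78,0]
    print('untilted pred',(f(v0).reshape(-1,2)+px).round(1).tolist(),px.round(1).tolist())
    # known: front/back slip none -> fix centre x,y ; fit z,pitch and x
    o=least_squares(lambda u:np.r_[f([e[0]+u[0]*.957,e[1]-.288*u[0],v0[2]+u[1],u[2]]),(u[0])*.3],[0,0,0])
    print('dx,dz,pitch',o.x.round(3),np.abs(o.fun).max().round(2))
go(pickle.load(open('w3.pkl','rb')),np.array([(311,330),(494,330),(325,297),(480,297)])/2+[80,60])
go(r.get_state(),np.array([(201,343),(378,343),(208,283),(368,283)])/1.9+[130,60])
E
```

```text
untilted pred [[233.4, 224.8], [327.4, 224.8], [240.3, 207.2], [320.6, 207.3]] [[235.5, 225.0], [327.0, 225.0], [242.5, 208.5], [320.0, 208.5]]
dx,dz,pitch [-1.996 -4.148  0.014] 1.16
untilted pred [[233.4, 224.8], [327.4, 224.9], [240.2, 207.1], [320.7, 207.2]] [[235.8, 240.5], [328.9, 240.5], [239.5, 208.9], [323.7, 208.9]]
dx,dz,pitch [-2.131 -3.637 -0.257] 2.71
```

The crop shows the block's rear face tilted (rows 283–343). The rear bottom edge caught on the top of the stop and the block pitched in the grip. I'll lift it, set it back on the deck in front of lane 2 to level it, and regrip.

>>> play_rows(steps="0 0 0.3 0 0 0;0 0 0.3 0 0 0;-0.5 0.15 0 0 0 0;-0.94 0.28 0 0 0 0;0 0 -0.3 0 0 0;0 0 0 0 0 0")

```text
time_s: 10.88
eef_pos: [555.2, -112.8, 109.6]
orientation: [3.108, -0.457, 0.0]
contact_force: [0.5, 0.1, -4.4]
grip_width: 0.515
grip_force: 30.0
```

>>> play_rows(steps="0 0 -0.1 0 0 0;0 0 -0.1 0 0 0;0 0 -0.1 0 0 0;0 0 0 0 0 0", force=6)

```text
time_s: 11.38
eef_pos: [555.7, -113.0, 95.1]
orientation: [3.108, -0.457, 0.002]
contact_force: [1.1, -0.8, -3.0]
grip_width: 0.52
grip_force: 6.0
```

>>> play_rows(steps="0 0 -0.05 0 0 0;0 0 0 0 0 0")

```text
time_s: 11.62
eef_pos: [554.8, -112.7, 92.6]
orientation: [3.108, -0.457, 0.0]
contact_force: [1.1, -0.3, -1.9]
grip_width: 0.516
grip_force: 6.0
```

>>> play_rows(steps="0 0 0 0 0 0;0 0 0 0 0 0;0 0 0 0 0 0;0 0 0 0 0 0;0 0 0.4 0 0 0;0 0 0.6 0 0 0;0 0 0 0 0 0", hand=-1)

```text
time_s: 12.5
eef_pos: [556.3, -113.2, 144.6]
orientation: [3.107, -0.456, 0.008]
contact_force: [0.1, -1.2, -0.5]
grip_width: 0.997
grip_force: 0.0
```

```bash
python3 - <<'E'
from h import *
from rig import r,imaging
import pickle
s=r.get_state();im=imaging.camera('wrist');k=imaging.get_calibration('wrist')
cv2.imwrite('pics/w5.png',im);pickle.dump(s,open('w5.pkl','wb'));T=wext(s,k)
print(s['eef_pos'],s['time_s'])
b=[(-30,22.5,92),(30,22.5,92),(30,-22.5,92),(-30,-22.5,92)]
P=fproj(place(b,[555.5,-113,-.2925]),T,k['K'])
P2=fproj(place([(66,151,80),(66,-151,80),(0,59.5,72),(66,59.5,72),(0,10.5,72),(66,10.5,72),(0,100,64),(0,-100,64)],[581.8,-157.9,-.2925]),T,k['K'])
f=lambda x:tuple(((x-[130,60])*2).round().astype(int))
o=cv2.resize(im[60:340,130:480],None,fx=2,fy=2,interpolation=cv2.INTER_CUBIC)
cv2.polylines(o,[np.array([f(x) for x in P])],True,(0,0,255),1)
for i in(0,2,4,6): cv2.line(o,f(P2[i]),f(P2[i+1]),(0,255,0),1)
cv2.imwrite('pics/w5b.png',o)
E
```

```text
[ 556.34983948 -113.22665252  144.6145853 ] 12.5
```

View pics/w5b.png

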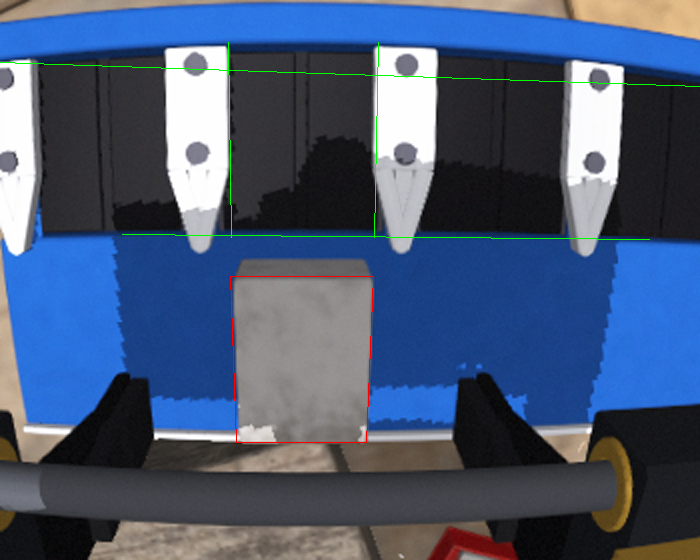

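The block lies flat and aligned in front of lane 2: the overlay fits at (232–373, 277–442), and the rib edges at 229 and 375 match. Regrip and slide it in low, under the stop's top.

>>> play_rows(steps="0 0 -0.5 0 0 0;0 0 -0.3 0 0 0;0 0 -0.2 0 0 0;0 0 0 0 0 0;0 0 0 0 0 0")

```text
time_s: 13.18
eef_pos: [555.1, -112.8, 92.7]
orientation: [3.108, -0.457, 0.001]
contact_force: [0.5, -0.3, -0.4]
grip_width: 1.005
grip_force: 0.0
```

>>> play_rows(steps="0 0 0 0 0 0;0 0 0 0 0 0;0 0 0 0 0 0;0 0 0 0 0 0;0 0 0 0 0 0;0 0 0.04 0 0 0;0 0 0 0 0 0", hand=1, force=25)

```text
time_s: 14.05
eef_pos: [554.2, -112.4, 94.0]
orientation: [-3.108, 0.457, 0.002]
contact_force: [-0.1, 0.8, -5.3]
grip_width: 0.516
grip_force: 25.0
```

>>> play_rows(steps="0.17 -0.051 0 0 0 0;0.17 -0.051 0 0 0 0;0.17 -0.051 0 0 0 0;0.17 -0.051 0 0 0 0;0.17 -0.051 0 0 0 0;0.17 -0.051 0 0 0 0;0.17 -0.051 0 0 0 0;0 0 0 0 0 0")

```text
time_s: 15.05
eef_pos: [615.3, -130.9, 94.6]
orientation: [3.108, -0.457, 0.002]
contact_force: [-0.8, 0.1, -5.0]
grip_width: 0.513
grip_force: 25.0
```

>>> play_rows(steps="0.1 -0.03 0 0 0 0;0.09 -0.027 0 0 0 0;0 0 0 0 0 0")

```text
time_s: 15.42
eef_pos: [624.3, -133.6, 94.7]
orientation: [3.108, -0.457, 0.001]
contact_force: [0.3, 0.9, -4.7]
grip_width: 0.515
grip_force: 25.0
```

>>> play_rows(steps="0.04 -0.012 0 0 0 0;0.04 -0.012 0 0 0 0;0 0 0 0 0 0")

```text
time_s: 15.8
eef_pos: [626.5, -134.0, 94.3]
orientation: [-3.108, 0.457, 0.005]
contact_force: [-4.7, 1.7, -3.7]
grip_width: 0.518
grip_force: 25.0
```

Stop touched. Back off about 2 mm, lower onto the flaps and release.

>>> play_rows(steps="-0.068 0.02 0 0 0 0;0 0 -0.03 0 0 0;0 0 0 0 0 0")

```text
time_s: 16.18
eef_pos: [624.8, -133.7, 93.0]
orientation: [3.108, -0.457, 0.001]
contact_force: [-0.3, -0.7, -5.4]
grip_width: 0.51
grip_force: 25.0
```

>>> play_rows(steps="0 0 0 0 0 0;0 0 0 0 0 0;0 0 0 0 0 0;0 0 0 0 0 0;0 0 0.3 0 0 0;0 0 0.4 0 0 0;0 0 0 0 0 0", hand=-1)

```text
time_s: 17.05
eef_pos: [626.1, -134.2, 130.6]
orientation: [3.107, -0.457, 0.008]
contact_force: [0.0, -0.0, -1.1]
grip_width: 0.994
grip_force: 0.0
```

```bash
python3 - <<'E'
from h import *
from rig import r,imaging
s=r.get_state();im=imaging.camera('wrist');k=imaging.get_calibration('wrist');T=wext(s,k)
print(s['eef_pos'],s['time_s'])
b=[(-30,22.5,92),(30,22.5,92),(30,-22.5,92),(-30,-22.5,92)]
P=fproj(place(b,[624.7,-133.7,-.2925]),T,k['K'])
f=lambda x:tuple(((x-[130,60])*2).round().astype(int))
o=cv2.resize(im[60:340,130:480],None,fx=2,fy=2,interpolation=cv2.INTER_CUBIC)
cv2.polylines(o,[np.array([f(x) for x in P])],True,(0,0,255),1)
cv2.imwrite('pics/w6b.png',o)
E
```

```text
[ 626.05964485 -134.16252727  130.60479344] 17.05
```

View pics/w6b.png

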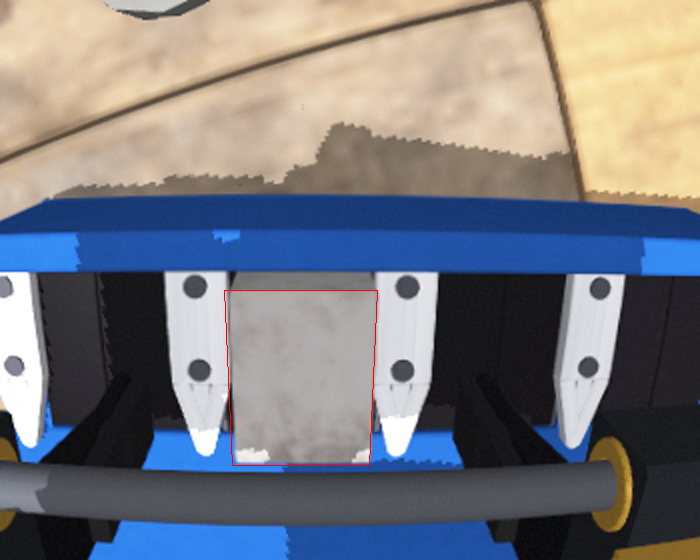

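The block sits in lane 2 between the ribs, with the overlay matching at (225–377, 290–465). Close the fingers and press on its middle.

>>> play_rows(steps="0 0 0 0 0 0;0 0 0 0 0 0;0 0 0 0 0 0;0 0 0 0 0 0;0 0 0 0 0 0;0 0 0 0 0 0;0 0 0 0 0 0;-0.005 0 -0.2 0 0 0;0 0 -0.12 0 0 0;0 0 0 0 0 0", hand=1)

```text
time_s: 18.35
eef_pos: [623.5, -133.3, 110.9]
orientation: [-3.108, 0.457, 0.003]
contact_force: [-0.7, 0.9, -0.1]
grip_width: 0.014
grip_force: 0.0
```

>>> play_rows(steps="0 0 -0.06 0 0 0;0 0 -0.04 0 0 0;0 0 0 0 0 0")

```text
time_s: 18.73
eef_pos: [624.5, -133.5, 107.4]
orientation: [-3.108, 0.457, -0.001]
contact_force: [-0.0, 1.1, 2.2]
grip_width: -0.0
grip_force: 1.3
```

>>> play_rows(steps="0 0 -0.06 0 0 0;0 0 -0.06 0 0 0;0 0 -0.08 0 0 0;0 0 -0.08 0 0 0;0 0 0 0 0 0")

```text
time_s: 19.35
eef_pos: [623.5, -133.3, 92.1]
orientation: [-3.108, 0.457, 0.003]
contact_force: [0.4, -0.0, -0.2]
grip_width: 0.005
grip_force: 0.0
```

It snapped down. I'll feel its seat through the flaps.

>>> play_rows(steps="0 0 -0.3 0 0 0;0 0 -0.3 0 0 0;0 0 -0.16 0 0 0;0 0 -0.06 0 0 0;0 0 -0.06 0 0 0;0 0 -0.04 0 0 0;0 0 0 0 0 0")

```text
time_s: 20.23
eef_pos: [623.8, -133.4, 49.4]
orientation: [3.108, -0.456, -0.001]
contact_force: [-3.9, 1.7, 13.3]
grip_width: 0.006
grip_force: 7.6
```

Contact at tip z = 32.4, as over the stored block, so it is seated. Retract and check.

>>> play_rows(steps="0 0 0.3 0 0 0;0 0 0.6 0 0 0;0 0 0.9 0 0 0;-0.5 0.15 0.9 0 0 0;-0.9 0.3 0.3 0 0 0;0 0 0 0 0 0;0 0 0 0 0 0;0 0 0 0 0 0")

```text
time_s: 21.22
eef_pos: [555.3, -111.6, 196.8]
orientation: [3.108, -0.457, 0.001]
contact_force: [-0.1, -0.2, -0.6]
grip_width: 0.005
grip_force: 0.0
```

```bash
python3 - <<'E'
from rig import r,imaging
import cv2
im=imaging.camera('wrist');s=r.get_state();print(s['time_s'],s['eef_pos'],s['contact_force'])
cv2.imwrite('pics/w7.png',cv2.resize(im[20:320],None,fx=1.42,fy=1.42,interpolation=cv2.INTER_CUBIC))
E
```

```text
21.275 [ 555.12990609 -111.47585769  196.5591028 ] [-0.46224766  1.0065893  -0.28403291]
```

View pics/w7.png

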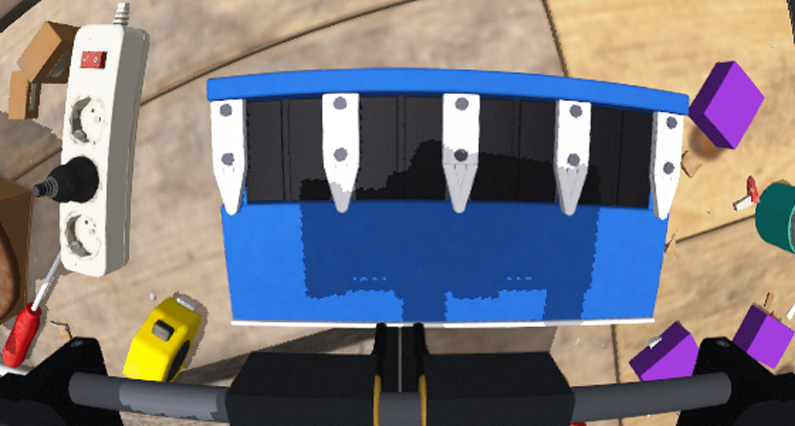

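The deck is clear, the flaps of all four lanes (rows 100–205) are shut, and the tape (165,338) and jar (780,218) are undisturbed. Handing in.

```bash
python3 -c "
from rig import r
print(r.finish_job())"
```

```text
the job is handed in; nothing more can be done
None
```

The job is handed in: poking found lane 3 full and lane 2 empty (lanes 1 and 4 not poked), and the grey block is pressed flat onto lane 2's floor with all flaps shut and the tape and jar untouched; on the first try it caught on the stop and tilted, so I set it back on the deck and slid it in.

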